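Close up the seed sample case

TASK

Close the green seed sample case: first fold the upright yellow flap all the way down over the little tins, then swing the green lid fully shut over it. Do it gently by pushing with the fingertips or the outside of the fingers only, without pinching or gripping anything, and leave the loose tins and the scoop standing or lying where they are.

Things in the scene. Friction and masses are not known exactly. Their poses are not given: they have to be found in the camera images.
- case: Dark green open sample case, fixed to the table, 250 (x) x 220 (y) x 75 mm high, walls 6 mm; origin at the centre of its underside, z up. The lid hinges on its +y rim, the flap just inside its -y wall; both hinge lines run along the case's x axis. Six small fixed tins inside reach 44 mm above the table. The case is clear all round up to the tins and scoop listed below; a fixed bench scale with a tub, 170 mm high, stands well to the robot's right of it (beyond y = -0.38 m).
- lid (a joint): Angle of the case's lid in rad: 0 shut flat on the rim, about 1.57 standing upright over the +y rim, up to 2.0 leaning outward. Stiff friction hinge (about 0.36 N m): the lid stays wherever it is left and must be pushed all the way, some 2 to 4 N near its free edge. It cannot pass through the flap if that still stands up.
- lid_hinge (a point): Middle of the lid's hinge line: 75 mm above the table, 110 mm to +y of the case's origin. The shut lid runs from here 220 mm towards the case's -y.
- lid_edge (a point): Middle of the lid's free edge on its outer face, 220 mm from the hinge line and 11 mm off the lid's hinge plane on the outer side (86 mm above the table when the lid is shut). The lid is 250 mm wide along x, its green outer panel 10 mm thick (1 to 11 mm outside the hinge plane, on it two ribs, look only), with a grey lining on its inner face down to 3 mm inside the hinge plane. Site axes: -y from hinge to free edge, z out of the outer face.
- flap (a joint): Angle of the yellow hold-down flap in rad: 0 folded flat down inside the case (its top then lies 15 mm below the rim), about 1.57 upright, up to 1.8 leaning outward. Stiff friction hinge (about 0.12 N m): it stays where it is left; about 1 to 2 N near its free edge moves it.
- flap_hinge (a point): Middle of the flap's hinge line: 55 mm above the table, 95 mm to -y of the case's origin. The folded flap runs from here 140 mm towards the case's +y.
- flap_edge (a point): Middle of the flap's free edge on its outer face (the face that looks outward while it is upright, upward when it is down), 140 mm from the hinge line and 5 mm off the hinge plane. The flap is 200 mm wide along x and 7 mm thick: a yellow outer panel (1 to 5 mm outside the hinge plane) and a darker yellow inner lining. Site axes: y from hinge to free edge, z out of the outer face.
- tin_green: Loose open white tin with a green band, diameter 66, height 85 mm, beyond the far (+x) end of the case; origin at the centre of its underside. Leave alone.
- tin_blue: Loose open white tin with a blue band, diameter 66, height 85 mm, beyond the far (+x) end of the case; origin at the centre of its underside. Leave alone.
- tin_closed: Loose closed white tin with an orange band and a steel lid, diameter 66, height 89 mm, at the robot's (-x) end of the case; origin at the centre of its underside. Leave alone.
- scoop: Loose aluminium scoop with a wooden handle, 158 mm long, 45 wide, 28 high, lying along its x axis on the table on the case's -y side; origin at its underside, between handle and bowl. Leave alone.

How it is judged (in metres and radians):
On the way, in this order (a step that is already met when the one before it is completed fails the run):
1. the flap is folded down (below 0.08 rad) while the lid is still open (above 1.0 rad) (value of joint flap below 0.08 rad and value of joint lid above 1 rad), for 0.2 s.
2. the lid is swung shut (below 0.05 rad) over the folded flap (value of joint lid below 0.05 rad and value of joint flap below 0.1 rad), for 0.2 s.
At the end, for the whole second after the job is handed in: The lid is shut (joint below 0.05 rad, free edge within 11 mm of the rim), the flap under it is folded down (below 0.10 rad), and the three loose tins and the scoop are at rest, upright (within 0.2 rad) and within 30 mm of where they began (all of step 2 and distance of each of tin_green, tin_blue, tin_closed, scoop from where it was at the start of the episode below 0.03 m and angle between each of tin_green, tin_blue, tin_closed, scoop's own z axis and vertical below 0.2 rad and linear speed of each of tin_green, tin_blue, tin_closed, scoop below 0.02 m/s); the robot touches nothing.
It fails at once if a loose tin or the scoop is lifted more than 20 mm (height (world z) of any of tin_green, tin_blue, tin_closed, scoop above 0.02 m).
It fails at once if a loose tin or the scoop is pushed more than 50 mm away or tipped over (distance of any of tin_green, tin_blue, tin_closed, scoop from where it was at the start of the episode above 0.05 m or angle between any of tin_green, tin_blue, tin_closed, scoop's own z axis and vertical above 0.6 rad).
It fails at once if the lid or the flap is pinched: fingers bear on its outer and its inner face at once ((contact force between the fingers and lid_c0 above 1.5 N and contact force between the fingers and lid_c1 above 1.5 N) or (contact force between the fingers and flap_c0 above 1.5 N and contact force between the fingers and flap_c1 above 1.5 N)).
It fails at once if the lid or the flap is pushed roughly, with more than 60 N (contact force between the fingers and lid_c0 above 60 N or contact force between the fingers and flap_c0 above 60 N).
It fails at once if the lid or the flap is slammed (faster than 4 rad/s) (velocity of joint any of lid, flap below -4 rad/s).
It also fails if it takes over 72 s, if anything falls off the work surface, if the arm or the gripper's body presses on something with over 40 N, if the wrist force passes 120 N, or if a joint passes its speed limit or range.

ROBOT

A 6-joint arm with a two-finger parallel gripper is mounted at the origin on the work surface. World frame = base frame: x ahead of the robot, y to its left, z up, the work surface at z = 0. Lengths are in mm, angles in degrees, forces in N, time in s.
With the tool pointing down it reaches from about 350 to 800 mm from the base axis. Payload 7.3 kg.
Tool frame: the origin (TCP) lies at the very end of the fingers, on their centre line; the grasp point (between the pads) lies 19 mm behind it (r.grip_point_offset is the y of the grasp point in the tool frame, in mm); y points along the fingers, x is the direction in which the jaws open and shut, and the axes are right-handed (so a half turn about y gives the same grasp; the last joint's range is limited). The gripper opens to 85 mm and grips with 20 to 120 N. Pads are 22 mm wide; open, the fingers measure 114 mm over their backs; the gripper's body (76 mm by 85 mm) begins 54 mm behind the grasp point. The pads swing forward as they close: fully open they stand 13 mm farther back than shut.
Start: joints at [-79.641, 19.595, 87.324, -0, 73.075, -8.365], TCP at [168.555, -497.226, 231.322] pointing down, gripper open.
Joint ranges: [-145.02, 145.02], [-44.19, 115.74], [2.07, 154.8], [-57.11, 237.11], [16.16, 152.29], [-177.93, 177.93]. Speed limits (degrees/s): [147.25, 147.25, 180, 180, 180, 180].

INTERFACE

Orientations are given as a 3x3 rotation matrix whose columns are the frame's x, y, z axes.
In Python, from station import r gives the robot as it stands.
- The arm moves only by the tool carry_out, never from a script. Its argument "commands" is a list of rows, each a list of 3 entries, a list of its own where there are three numbers: the opening, from -1 (shut) to 1 (fully open), then the shift along the tool's x, y, z in mm, then the turn, a rotation vector about the tool's x, y, z in rad. A call has 1 to 8 rows; each row is the pose to reach, as a shift and turn from the pose commanded when the call began, along the tool's axes at that moment; what a row does not reach only later rows make up. A row lasts 1/12 s, in which the tool goes at most 41.7 mm and 7.16 degrees, less where a joint would pass 70% of its speed; a pose out of reach is approached as far as the arm can. A call with a gripper value outside its range is refused whole. The fingers move at their own pace and stop on an object; "force" is the grip in N (left out, the last holds). Time passes only in rows, so rows that repeat a pose let the fingers close. It gives the time, the measured TCP pose, the force and the opening at its end, in the units of the state.
- r.get_state(): the state, without advancing time (a new reading comes with each control period).
- r.camera(name): name is "side" or "top" or "wrist"; returns the picture (400x640x3 uint8, red, green, blue); there is no depth.
- r.calibration(name): a dict with "fx", "fy", "cx", "cy" (pixels), "k1" (the pictures are not rectified: a ray, as slopes to the right and down, at radius r is drawn at 1 + k1 r^2 times it, then the intrinsics apply), "pose" (4x4, takes a point from camera to world coordinates). Camera axes: x right, y up, looking along -z (the intrinsics and any distortion apply to the point x, -y, -z); pixel columns grow to the right and rows downward; lengths in mm; the calibration is good to about 2 mm. A picture is of the moment at which its call begins: read the wrist's pose just before it. calibration takes no time and is no camera call; for the wrist camera it gives the pose at the moment of the call.
- r.sign_off(): hands the job in, once; it reports no verdict.
Trained networks look in the newest picture that a camera, given by its name, has taken for a name from the list of things; names that differ only in an ending like _2 or _b are one class to them, and where a whole thing is asked for, a point or a joint stands for the part that bears it (a point fixed in the world has none). Each returns a list of dicts, best first, with "p" (0 to 1); they miss things now and then, are a little off and sometimes report something else, mostly with a low value. They report only what shows in the picture. A call takes as long as a camera call.
- r.look_for(camera, thing): "centre" ([x, y, z] in mm, in the coordinates of the camera as it stood for that picture, good to about 4 mm: the middle of the surface that is visible of it).
- r.masks_of(camera, thing): "region" (400x640 bool, what is visible of it).
- r.pinpoint(camera, thing): "centre" ([x, y, z] in mm, in the coordinates of the camera as it stood for that picture, good to about 4 mm: a listed point, or the origin of a listed thing).
The state is a dict: "time_s": time; "joint_pos": joint angles; "qd": joint speeds; "effort": joint torques, N m; "tcp_pos": TCP position; "tool_rot": TCP orientation; "ft_force": force on the tool from outside, world axes, zero at the start; "ft_torque": the same for the moment, N m; "finger_gap": opening from 0.0 (shut) to 1.0 (fully open).
Only numpy, scipy, OpenCV 4.12 (cv2) and the standard library are available. Lean on these libraries where they do the work, as an engineer would, in place of code of your own. Each camera call takes 0.05 s, during which the arm holds its last target.

## Working session

There is one attempt and no reset: what is moved stays moved. The work goes in short steps, Python scripts to look and compute and a tool call to move; the robot and the scene stay as the last step left them, time stands still between calls to the robot, and variables do not carry over. Pictures are saved under pics/ and viewed, and the job is handed in when it is done.

Besides the shell and the picture viewer there is one more tool, called after "Emit:" as name([rows], argument=value, ...), one row to a line, values as JSON. carry_out: Moves the arm, as the interface text tells. Its arguments: {"type":"object","properties":{"commands":{"type":"array"},"force":{"type":"number"}},"required":["commands"]}

```bash
ls; mkdir -p pics; cat > h.py <<'E'
from station import r
import numpy as np, cv2
def snap(c,n):
    im=r.camera(c); cv2.imwrite(f'pics/{n}.png',im[:,:,::-1]); return im
def w(c,p):
    T=np.array(r.calibration(c)['pose']); return (T@np.append(p,1))[:3]
E
python3 - <<'E'
from h import *
np.set_printoptions(precision=1,suppress=True)
s=r.get_state();print(s['tool_rot'],s['tcp_pos'],s['finger_gap'],s['time_s'])
for c in('side','top'):
    snap(c,c+'0')
    for t in ['case','lid_hinge','lid_edge','flap_hinge','flap_edge','tin_green','tin_blue','tin_closed','scoop']:
        for d in r.pinpoint(c,t)[:1]: print(c,t,round(d['p'],2),w(c,d['centre']))
print(r.get_state()['time_s'])
E
```

```text
pics
[[ 0.3 -0.   0.9]
 [-0.9  0.   0.3]
 [-0.  -1.   0. ]] [ 168.5 -496.8  230.6] 0.9986554932038602 0.0
side case 0.69 [538.6  59.4   2. ]
side lid_hinge 0.87 [506.  164.6  72.7]
side flap_hinge 0.75 [558.1 -38.1  56.7]
side flap_edge 0.95 [563.  -49.9 194.9]
side tin_green 0.93 [725.4  52.4  -2. ]
side tin_closed 0.56 [354.5  39.9   0.5]
side scoop 0.75 [ 642.1 -118.7    2.5]
top lid_hinge 0.64 [504.8 160.   72.8]
top lid_edge 0.69 [486.  214.7 292.9]
top flap_edge 0.64 [560.  -47.1 195.8]
top tin_green 0.69 [722.5  47.8  -1.8]
top tin_blue 0.89 [693.9 164.1   0.9]
top tin_closed 0.97 [353.1  43.3  -0.4]
top scoop 0.6 [ 635.4 -118.6    2.3]
1.0
```

View pics/side0.png

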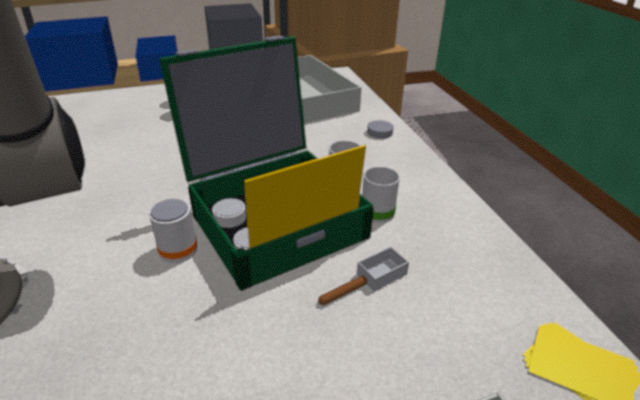

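View pics/top0.png

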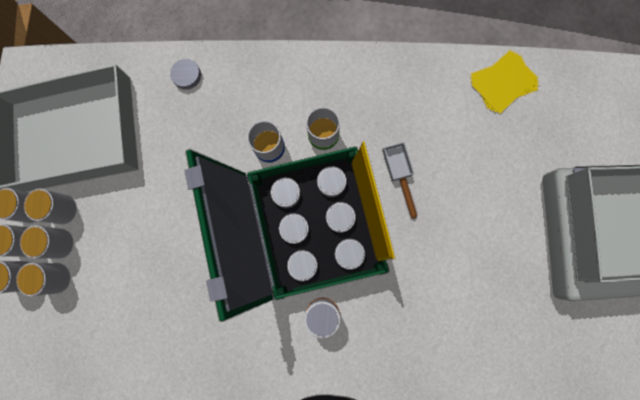

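The side view shows the lid leaning back (top edge ≈ (235,50)), the flap upright (≈ (305,190)) and the scoop in front of it at (370,275). The top view agrees, with the case yawed about 15°. Next I'll check the fitted pose by overlaying it on the pictures.

```bash
cat >> h.py <<'E'
np.set_printoptions(precision=2,suppress=True)
YAW=np.radians(14.7); O=np.array([533.5,55.6,0])
def Rc(): 
    c,s=np.cos(YAW),np.sin(YAW); return np.array([[c,-s,0],[s,c,0],[0,0,1]])
def c2w(p): return O+Rc()@np.asarray(p,float)
def w2c(p): return Rc().T@(np.asarray(p,float)-O)
def proj(c,P):
    K=r.calibration(c);T=np.linalg.inv(np.array(K['pose']))
    p=(T@np.append(P,1))[:3]; a,b=p[0]/-p[2],-p[1]/-p[2]; f=1+K['k1']*(a*a+b*b)
    return (K['cx']+K['fx']*a*f,K['cy']+K['fy']*b*f)
def lidp(x,rho,th,off): return [x,110-rho*np.cos(th)+off*np.sin(th)*1,75+rho*np.sin(th)+off*np.cos(th)]
def flapp(x,rho,th,off): return [x,-95+rho*np.cos(th)-off*np.sin(th),55+rho*np.sin(th)+off*np.cos(th)]
def over(c,n,lid,flap,base=None):
    im=(base if base is not None else r.camera(c)).copy()
    def poly(ps,col):
        q=np.array([proj(c,c2w(p)) for p in ps]).round().astype(int); cv2.polylines(im,[q],True,col,1)
    poly([(sx*125,sy*110,75) for sx,sy in((1,1),(1,-1),(-1,-1),(-1,1))],(255,0,0))
    poly([lidp(x,rh,lid,11) for x,rh in((-125,0),(125,0),(125,220),(-125,220))],(0,255,255))
    poly([flapp(x,rh,flap,5) for x,rh in((-100,0),(100,0),(100,140),(-100,140))],(255,0,255))
    cv2.imwrite(f'pics/{n}.png',im[:,:,::-1])
def move_to(pc):
    "tool shift to bring tcp to case-frame point"
    s=r.get_state(); R=np.array(s['tool_rot']); return R.T@(c2w(pc)-np.array(s['tcp_pos']))
E
python3 - <<'E'
from h import *
for c in('side','top'): over(c,c+'ov',1.77,1.61)
s=r.get_state();R=np.array(s['tool_rot']);print(R)
for p in ([486,214.7,292.9],[561.5,-48.5,195.3],[168,-497,231],[354,41,0],[724,50,0],[694,164,0],[638,-118,0]):print(w2c(p))
# rotation wanted: tool x -> case -y
x=Rc()@[0,-1,0]; t=R.T@x; print('rot about y',np.arctan2(-t[2],t[0]))
E
```

```text
[[ 0.32  0.    0.95]
 [-0.95 -0.    0.32]
 [ 0.   -1.   -0.  ]]
[ -5.57 165.95 292.9 ]
[   0.67 -107.8   195.3 ]
[-493.76 -441.76  231.  ]
[-177.33   31.43    0.  ]
[182.84 -53.76   0.  ]
[182.75  64.12   0.  ]
[  57.03 -194.44    0.  ]
rot about y 0.07023221651566966
```

View pics/sideov.png

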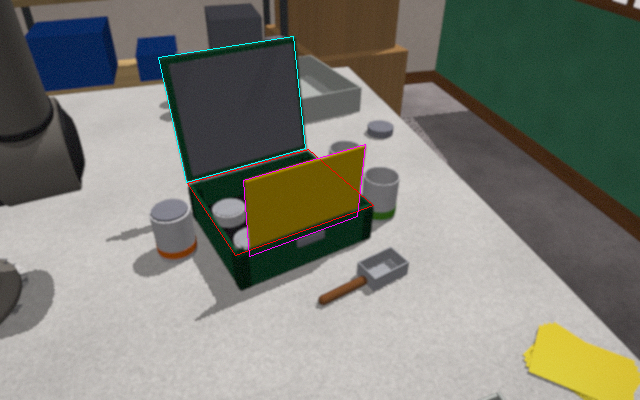

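View pics/topov.png

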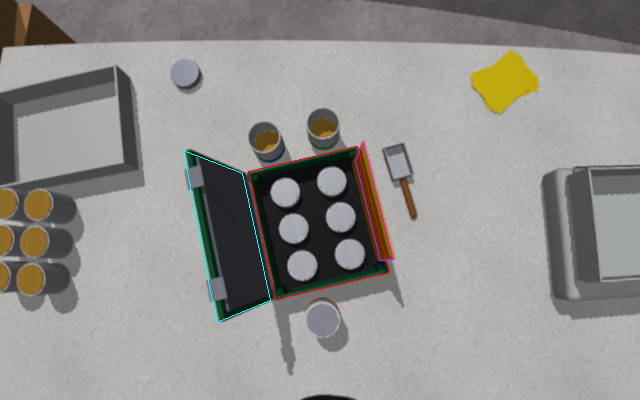

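```bash
python3 - <<'E'
from h import *
print(move_to([0,-170,240]))
E
```

```text
[-236.85   -8.72  511.18]
```

Emit:
carry_out([
  [-1,[-15,-9,32],[0,0.07,0]],
  [-1,[-30,-9,64],[0,0.07,0]],
  [-1,[-45,-9,96],[0,0.07,0]],
  [-1,[-60,-9,128],[0,0.07,0]],
  [-1,[-75,-9,160],[0,0.07,0]],
  [-1,[-90,-9,192],[0,0.07,0]],
  [-1,[-105,-9,224],[0,0.07,0]],
  [-1,[-118,-9,255],[0,0.07,0]],
], force=20)

```text
time_s: 1.77
tcp_pos: [373.2, -302.0, 240.5]
tool_rot: [[0.254, 0.0, 0.967], [-0.967, -0.0, 0.254], [0.0, -1.0, 0.0]]
ft_force: [0.4, -0.5, -0.8]
finger_gap: 0.001
```

```bash
python3 - <<'E'
from h import *
print(move_to([0,-170,240]), r.get_state()['tool_rot'],r.get_state()['finger_gap'])
E
```

```text
[-135.14    0.52  245.86] [[ 0.25  0.    0.97]
 [-0.97 -0.    0.25]
 [ 0.   -1.    0.  ]] 0.0008456255592707888
```

Emit:
carry_out([
  [-1,[-18,0,35],[0,0,0]],
  [-1,[-36,0,70],[0,0,0]],
  [-1,[-54,0,105],[0,0,0]],
  [-1,[-74,0,140],[0,0,0]],
  [-1,[-95,0,175],[0,0,0]],
  [-1,[-115,0,210],[0,0,0]],
  [-1,[-135,0,246],[0,0,0]],
  [-1,[-135,0,246],[0,0,0]],
])

```text
time_s: 2.43
tcp_pos: [579.7, -105.2, 239.7]
tool_rot: [[0.259, 0.002, 0.966], [-0.966, 0.002, 0.259], [-0.001, -1.0, 0.002]]
ft_force: [-1.0, -0.6, 0.1]
finger_gap: 0.002
```

```bash
python3 - <<'E'
from h import *
s=r.get_state();print(w2c(s['tcp_pos']),s['ft_force'],s['time_s'])
snap('side','s1')
E
```

```text
[   3.85 -167.21  239.69] [-0.99 -0.57  0.13] 2.4333
```

View pics/s1.png

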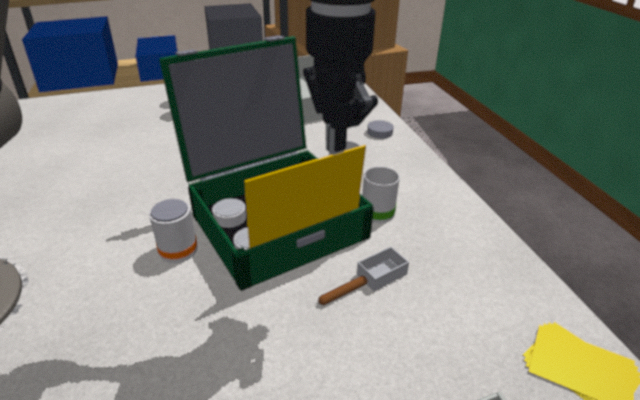

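```bash
python3 - <<'E'
from h import *
s=r.get_state();print(proj('side',s['tcp_pos']),proj('top',s['tcp_pos']),np.array(r.calibration('side')['pose'])[:3,3])
for d in range(0,200,40): print(proj('side',np.array(s['tcp_pos'])+[0,0,d]))
snap('top','t1')
E
```

```text
(np.float64(333.78415799842315), np.float64(152.49502615804897)) (np.float64(421.4011691851367), np.float64(184.39854777834415)) [ 411.02 -587.54  526.66]
(np.float64(333.78415799842315), np.float64(152.49502615804897))
(np.float64(334.86576489605613), np.float64(123.94159716124942))
(np.float64(336.0286712384114), np.float64(93.04080815519478))
(np.float64(337.279691673366), np.float64(59.55586774658357))
(np.float64(338.6255753658436), np.float64(23.23483265439313))
```

View pics/t1.png

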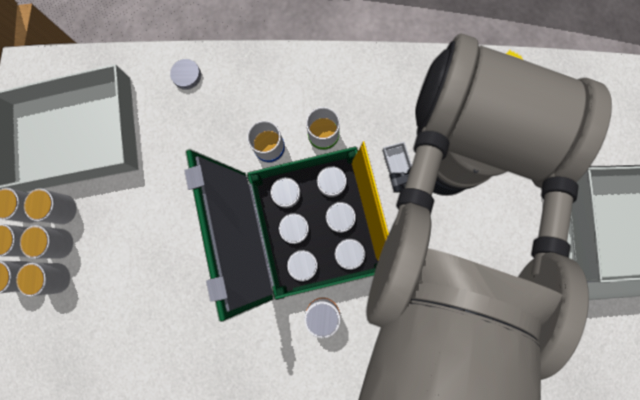

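Emit:
carry_out([
  [-1,[0,25,0],[0,0,0]],
  [-1,[0,50,0],[0,0,0]],
  [-1,[0,70,0],[0,0,0]],
  [-1,[-12,70,0],[0,0,0]],
  [-1,[-24,70,0],[0,0,0]],
  [-1,[-36,70,0],[0,0,0]],
  [-1,[-46,70,0],[0,0,0]],
  [-1,[-52,70,0],[0,0,0]],
])

```text
time_s: 3.2
tcp_pos: [562.8, -58.8, 172.1]
tool_rot: [[0.255, 0.003, 0.967], [-0.967, -0.001, 0.255], [0.002, -1.0, 0.003]]
ft_force: [1.0, -1.7, 0.8]
finger_gap: 0.002
```

```bash
python3 - <<'E'
from h import *
s=r.get_state();print(w2c(s['tcp_pos']),s['ft_force'],s['time_s'])
snap('side','s2')
E
```

```text
[  -0.68 -118.11  172.07] [ 1.01 -1.73  0.79] 3.2
```

View pics/s2.png

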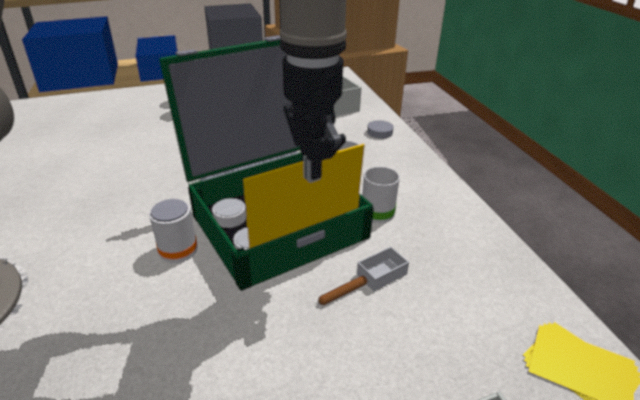

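The tip at (313,178) is against the flap's outer face, so I'll sweep along the arc.

Emit:
carry_out([
  [-1,[-12,0,0],[0,0,0]],
  [-1,[-24,1,0],[0,0,0]],
  [-1,[-36,3,0],[0,0,0]],
  [-1,[-50,7,0],[0,0,0]],
  [-1,[-64,13,0],[0,0,0]],
  [-1,[-76,20,0],[0,0,0]],
  [-1,[-89,30,0],[0,0,0]],
  [-1,[-89,30,0],[0,0,0]],
])

```text
time_s: 3.92
tcp_pos: [537.7, 28.6, 137.9]
tool_rot: [[0.256, -0.005, 0.967], [-0.967, 0.001, 0.256], [-0.002, -1.0, -0.004]]
ft_force: [-0.5, 0.2, -0.5]
finger_gap: -0.0
```

```bash
python3 - <<'E'
from h import *
s=r.get_state();print(w2c(s['tcp_pos']),s['ft_force'],s['time_s'])
snap('side','s3')
E
```

```text
[ -2.77 -27.16 137.88] [-0.45  0.21 -0.53] 3.9167
```

View pics/s3.png

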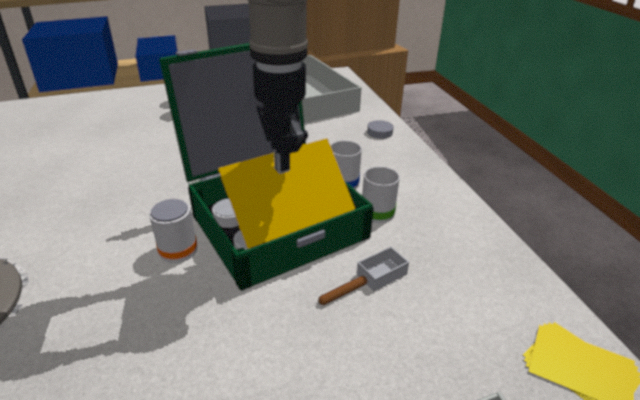

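Emit:
carry_out([
  [-1,[-10,11,0],[0,0,0]],
  [-1,[-19,23,0],[0,0,0]],
  [-1,[-26,36,0],[0,0,0]],
  [-1,[-32,48,0],[0,0,0]],
  [-1,[-35,60,0],[0,0,0]],
  [-1,[-36,68,0],[0,0,0]],
  [-1,[-37,74,0],[0,0,0]],
  [-1,[-37,74,0],[0,0,0]],
])

```text
time_s: 4.63
tcp_pos: [530.1, 61.4, 65.2]
tool_rot: [[0.254, -0.002, 0.967], [-0.967, -0.0, 0.254], [-0.0, -1.0, -0.002]]
ft_force: [-0.1, -0.7, 0.6]
finger_gap: 0.001
```

```bash
python3 - <<'E'
from h import *
s=r.get_state();print(w2c(s['tcp_pos']),s['ft_force'],s['time_s'])
E
```

```text
[-1.86  6.43 65.22] [-0.14 -0.69  0.65] 4.6333
```

Emit:
carry_out([
  [-1,[0,2,0],[0,0,0]],
  [-1,[0,4,0],[0,0,0]],
  [-1,[0,5,0],[0,0,0]],
  [-1,[0,5,0],[0,0,0]],
  [-1,[0,5,0],[0,0,0]],
])

```text
time_s: 5.05
tcp_pos: [530.8, 61.5, 61.5]
tool_rot: [[0.254, 0.0, 0.967], [-0.967, -0.0, 0.254], [0.0, -1.0, 0.0]]
ft_force: [0.3, -0.5, 0.1]
finger_gap: -0.001
```

Emit:
carry_out([
  [-1,[0,1,0],[0,0,0]],
  [-1,[0,1,0],[0,0,0]],
  [-1,[0,1,0],[0,0,0]],
])

```text
time_s: 5.3
tcp_pos: [530.7, 61.6, 60.3]
tool_rot: [[0.254, 0.0, 0.967], [-0.967, -0.0, 0.254], [0.0, -1.0, 0.0]]
ft_force: [-0.2, -1.0, 0.4]
finger_gap: -0.002
```

```bash
python3 - <<'E'
from h import *
s=r.get_state();print(w2c(s['tcp_pos']),s['ft_force'],s['time_s'])
snap('side','s4')
E
```

```text
[-1.22  6.5  60.34] [-0.2  -0.96  0.41] 5.3
```

View pics/s4.png

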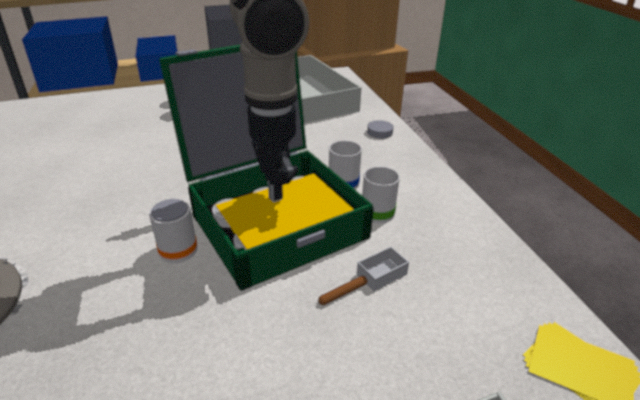

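Emit:
carry_out([
  [-1,[0,1,0],[0,0,0]],
  [-1,[0,1,0],[0,0,0]],
  [-1,[0,1,0],[0,0,0]],
])

```text
time_s: 5.6
tcp_pos: [530.8, 61.6, 59.9]
tool_rot: [[0.254, 0.001, 0.967], [-0.967, -0.0, 0.254], [0.0, -1.0, 0.001]]
ft_force: [-2.2, -0.4, 5.4]
finger_gap: 0.0
```

Emit:
carry_out([
  [-1,[0,1,0],[0,0,0]],
  [-1,[0,1,0],[0,0,0]],
  [-1,[0,1,0],[0,0,0]],
])

```text
time_s: 5.85
tcp_pos: [530.8, 61.6, 59.7]
tool_rot: [[0.254, 0.001, 0.967], [-0.967, -0.0, 0.254], [0.0, -1.0, 0.001]]
ft_force: [-4.1, -0.6, 14.4]
finger_gap: 0.0
```

```bash
python3 - <<'E'
from h import *
s=r.get_state();print(w2c(s['tcp_pos']),s['ft_force'],s['time_s'])
E
```

```text
[-1.1   6.49 59.74] [-4.12 -0.57 14.43] 5.85
```

The flap is down on its stop: z has stalled at 59.7 mm and the force has risen to 14 N. Next I'll rise and cross over to behind the lid.

Emit:
carry_out([
  [-1,[0,-25,0],[0,0,0]],
  [-1,[0,-60,0],[0,0,0]],
  [-1,[0,-100,0],[0,0,0]],
  [-1,[0,-140,0],[0,0,0]],
  [-1,[0,-180,0],[0,0,0]],
  [-1,[0,-220,0],[0,0,0]],
  [-1,[0,-260,0],[0,0,0]],
  [-1,[0,-290,0],[0,0,0]],
])

```text
time_s: 6.52
tcp_pos: [530.6, 61.7, 352.1]
tool_rot: [[0.254, 0.004, 0.967], [-0.967, -0.0, 0.254], [0.001, -1.0, 0.004]]
ft_force: [0.7, 0.2, -1.0]
finger_gap: -0.001
```

```bash
python3 - <<'E'
from h import *
s=r.get_state();print(w2c(s['tcp_pos']),s['ft_force'],s['time_s'],s['joint_pos'])
print(move_to([0,215,350]))
im=snap('side','s5')
for t in('flap_edge','lid_edge','lid_hinge'):
  for d in r.pinpoint('side',t)[:1]: print(t,d['p'],w2c(w('side',d['centre'])))
snap('top','t5')
E
```

```text
[ -1.21   6.61 352.05] [ 0.69  0.21 -1.  ] 6.5167 [-1.59 16.93 72.34 -0.   90.52 73.69]
[-208.39    1.82    1.27]
flap_edge 0.82 [ 0.62 46.46 58.73]
lid_edge 0.63 [182.09  65.68   4.17]
lid_hinge 0.7 [  2.54 112.79  75.73]
```

View pics/s5.png

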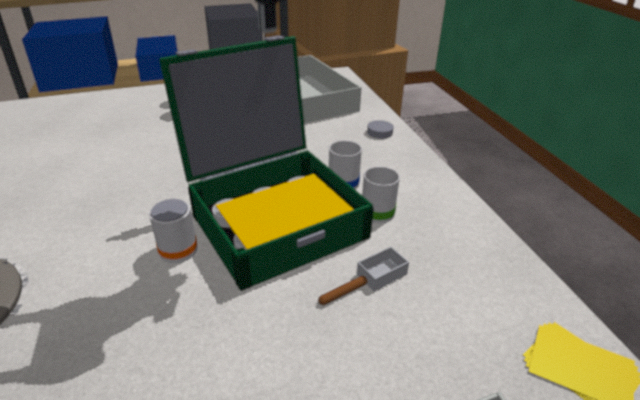

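View pics/t5.png

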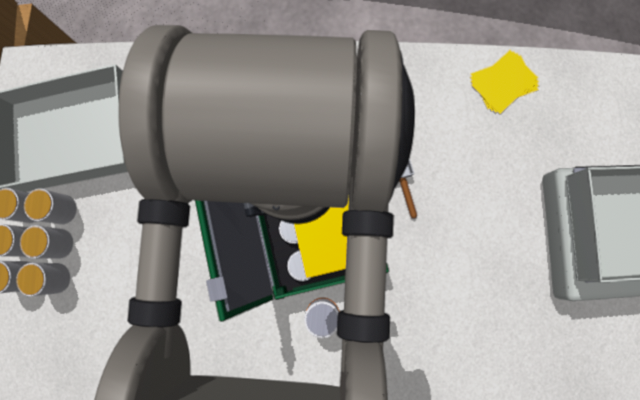

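Emit:
carry_out([
  [-1,[-30,0,0],[0,0,0]],
  [-1,[-60,0,0],[0,0,0]],
  [-1,[-90,0,0],[0,0,0]],
  [-1,[-120,0,0],[0,0,0]],
  [-1,[-150,0,0],[0,0,0]],
  [-1,[-180,0,0],[0,0,0]],
  [-1,[-210,0,0],[0,0,0]],
  [-1,[-210,0,0],[0,0,0]],
])

```text
time_s: 7.43
tcp_pos: [475.0, 268.8, 345.9]
tool_rot: [[0.259, -0.005, 0.966], [-0.966, 0.0, 0.259], [-0.002, -1.0, -0.004]]
ft_force: [0.3, 0.8, 0.1]
finger_gap: -0.001
```

Emit:
carry_out([
  [-1,[0,30,0],[0,0,0]],
  [-1,[0,60,0],[0,0,0]],
  [-1,[0,95,0],[0,0,0]],
  [-1,[0,95,0],[0,0,0]],
])

```text
time_s: 7.77
tcp_pos: [473.3, 262.8, 245.1]
tool_rot: [[0.254, -0.015, 0.967], [-0.967, -0.006, 0.254], [0.002, -1.0, -0.016]]
ft_force: [-0.9, 1.0, -1.5]
finger_gap: -0.001
```

```bash
python3 - <<'E'
from h import *
s=r.get_state();print(w2c(s['tcp_pos']),s['ft_force'],s['time_s'],s['joint_pos'])
snap('side','s6');snap('top','t6')
E
```

```text
[ -5.66 215.7  245.07] [-0.87  0.96 -1.45] 7.7667 [20.94 21.26 82.6  -0.02 77.05 96.23]
```

View pics/s6.png

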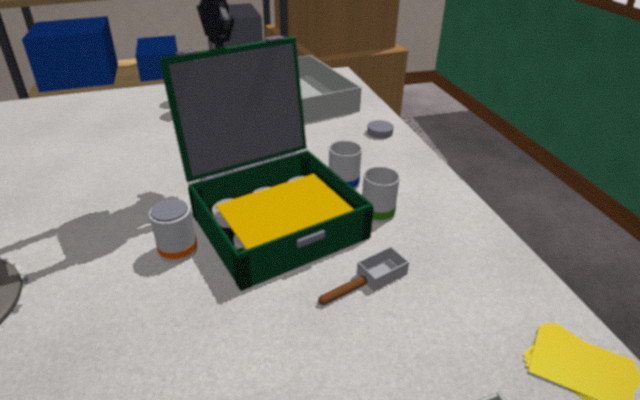

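View pics/t6.png

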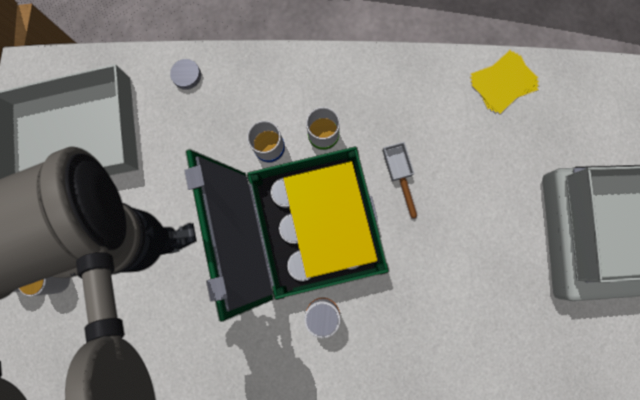

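Emit:
carry_out([
  [-1,[-8,0,0],[0,0,0]],
  [-1,[-16,0,0],[0,0,0]],
  [-1,[-26,0,0],[0,0,0]],
  [-1,[-36,0,0],[0,0,0]],
  [-1,[-46,0,0],[0,0,0]],
  [-1,[-56,0,0],[0,0,0]],
  [-1,[-66,0,0],[0,0,0]],
  [-1,[-76,0,0],[0,0,0]],
])

```text
time_s: 8.53
tcp_pos: [457.6, 339.4, 253.3]
tool_rot: [[0.254, 0.0, 0.967], [-0.967, -0.0, 0.254], [0.0, -1.0, -0.0]]
ft_force: [0.5, -0.2, 0.2]
finger_gap: -0.0
```

```bash
python3 - <<'E'
from h import *
s=r.get_state();print(w2c(s['tcp_pos']),s['ft_force'],s['time_s'])
snap('side','s7');snap('top','t7')
E
```

```text
[ -1.44 293.8  253.28] [ 0.48 -0.15  0.22] 8.5333
```

View pics/s7.png

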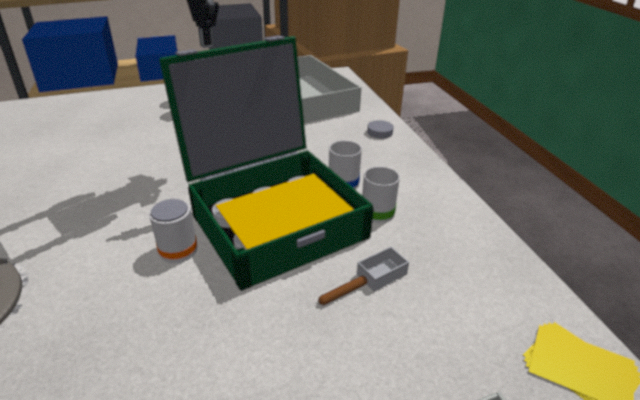

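View pics/t7.png

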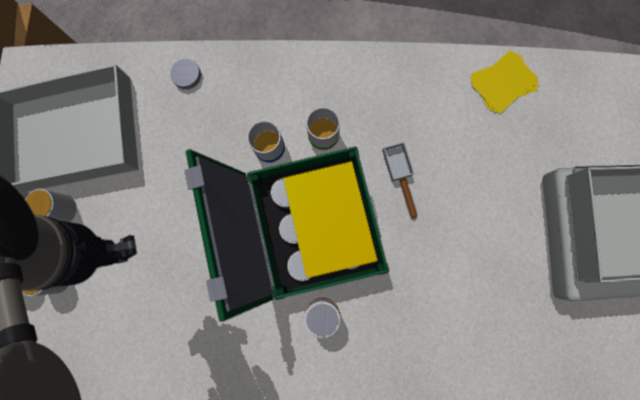

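I had the sign wrong, so the tool backed away from the lid, touching nothing. Tool +x is case −y, so I'll reverse.

Emit:
carry_out([
  [-1,[20,0,0],[0,0,0]],
  [-1,[45,0,0],[0,0,0]],
  [-1,[70,0,0],[0,0,0]],
  [-1,[85,0,0],[0,0,0]],
  [-1,[95,0,0],[0,0,0]],
  [-1,[105,0,0],[0,0,0]],
  [-1,[115,0,0],[0,0,0]],
  [-1,[125,0,0],[0,0,0]],
])

```text
time_s: 9.3
tcp_pos: [489.9, 217.3, 253.5]
tool_rot: [[0.255, 0.0, 0.967], [-0.967, 0.001, 0.255], [-0.001, -1.0, 0.001]]
ft_force: [-0.8, 2.5, 4.4]
finger_gap: -0.002
```

```bash
python3 - <<'E'
from h import *
s=r.get_state();print(w2c(s['tcp_pos']),s['ft_force'],s['time_s'])
snap('side','s8');snap('top','t8')
E
```

```text
[ -1.18 167.43 253.49] [-0.83  2.53  4.37] 9.3
```

View pics/s8.png

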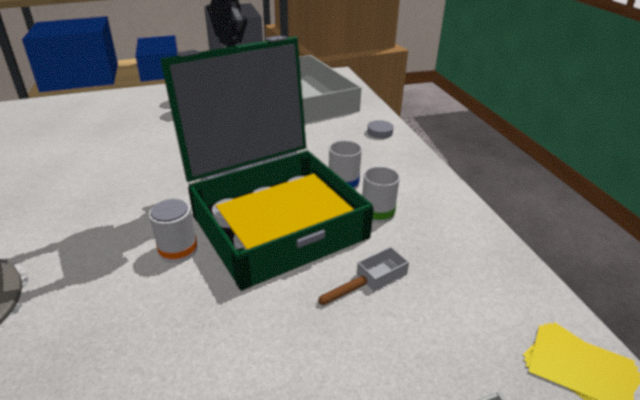

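View pics/t8.png

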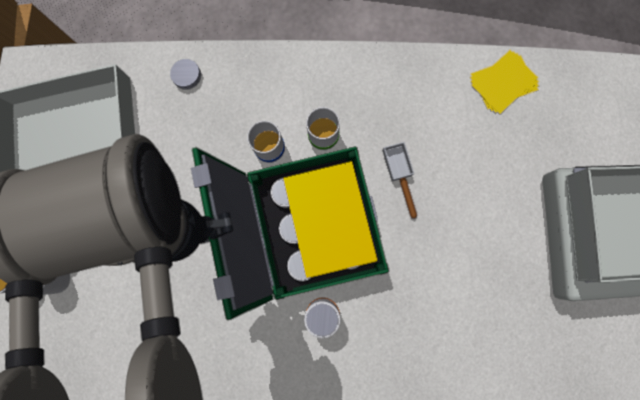

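```bash
python3 - <<'E'
from h import *
p=np.array(r.get_state()['tcp_pos'])
print([np.round(proj('top',p+[0,0,d])) for d in (0,40,73,120)],[np.round(proj('side',p+[0,0,d])) for d in (0,40,73,120)])
K=np.array(r.calibration('top')['pose']);print(K[:3,3], w2c(K[:3,3]))
im=r.camera('top');cv2.imwrite('pics/t8z.png',cv2.resize(im[120:340,100:320,::-1],None,fx=2.7,fy=2.7,interpolation=cv2.INTER_CUBIC))
im=r.camera('side');cv2.imwrite('pics/s8z.png',cv2.resize(im[0:120,140:340,::-1],None,fx=3.5,fy=3.5,interpolation=cv2.INTER_CUBIC))
im=snap('wrist','w8'); s=r.get_state();print(s['ft_force'])
over('top','t8o',1.74,0)
E
```

```text
[array([205., 236.]), array([196., 234.]), array([189., 233.]), array([176., 230.])] [array([231.,  65.]), array([228.,  42.]), array([227.,  23.]), array([224.,  -6.])]
[460.75  30.03 867.41] [-76.86  -6.27 867.41]
[-0.24  0.22 -0.85]
```

View pics/t8z.png

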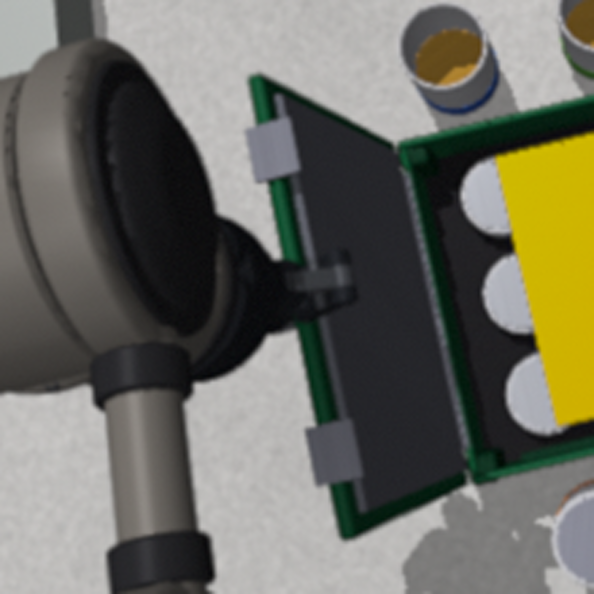

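View pics/s8z.png

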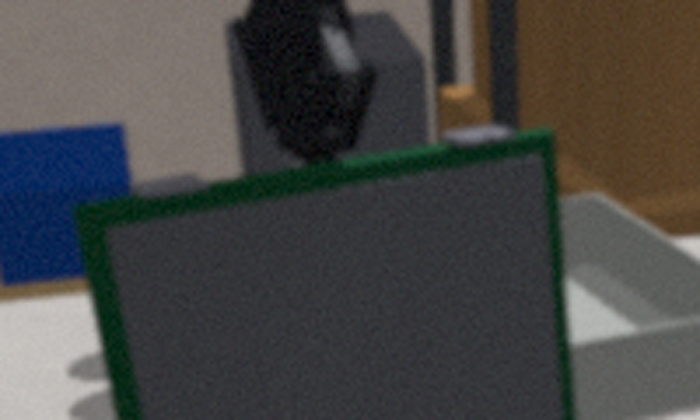

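View pics/w8.png

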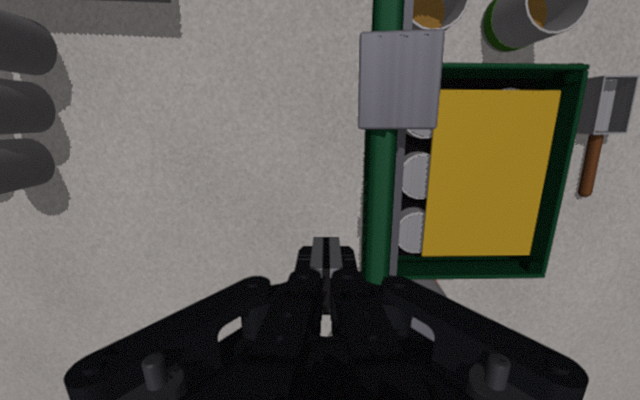

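View pics/t8o.png

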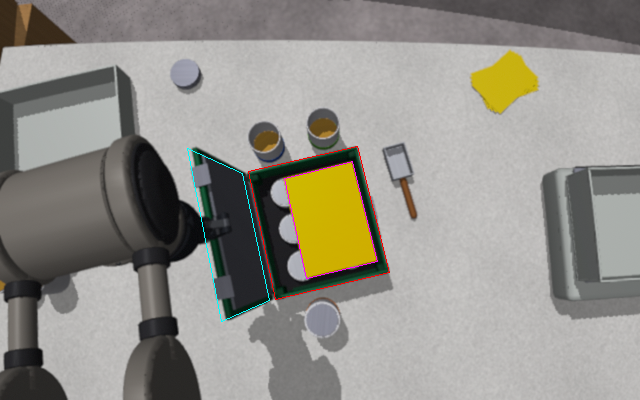

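The wrist view shows the lid edge at x≈380 touching the gripper's knuckle at (385,285), not the fingertip at (325,245). I'll back off and raise the tool so the finger itself bears on the lid near the tip.

Emit:
carry_out([
  [-1,[-18,0,0],[0,0,0]],
  [-1,[-18,-10,0],[0,0,0]],
  [-1,[-18,-21,0],[0,0,0]],
  [-1,[-10,-21,0],[0,0,0]],
  [-1,[0,-21,0],[0,0,0]],
  [-1,[8,-21,0],[0,0,0]],
  [-1,[16,-21,0],[0,0,0]],
  [-1,[16,-21,0],[0,0,0]],
])

```text
time_s: 10.27
tcp_pos: [494.1, 199.9, 273.9]
tool_rot: [[0.252, -0.001, 0.968], [-0.968, -0.001, 0.252], [0.001, -1.0, -0.001]]
ft_force: [-0.7, -0.4, -0.5]
finger_gap: 0.001
```

```bash
python3 - <<'E'
from h import *
s=r.get_state();print(w2c(s['tcp_pos']),s['ft_force'],s['time_s'])
snap('wrist','w9');snap('side','s9')
E
```

```text
[ -1.45 149.58 273.92] [-0.68 -0.39 -0.54] 10.2667
```

View pics/w9.png

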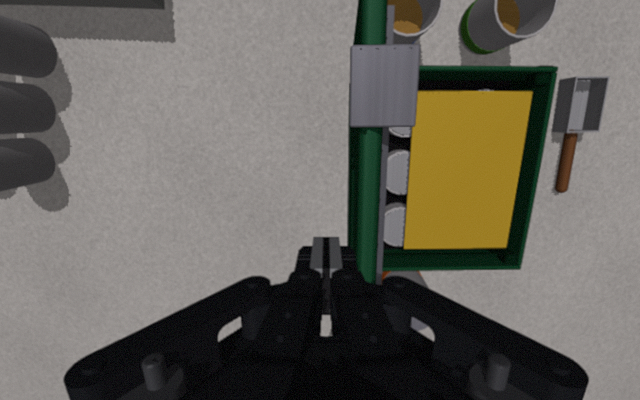

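View pics/s9.png

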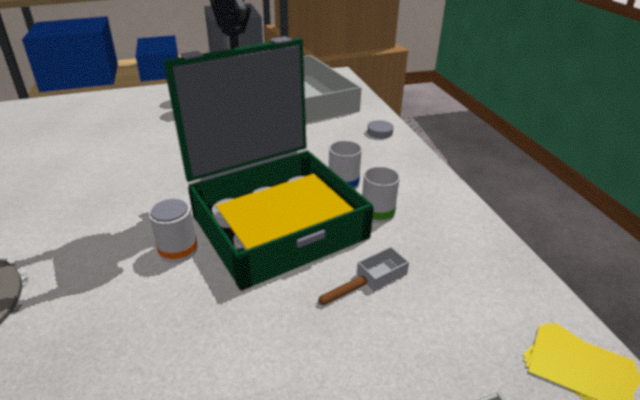

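Emit:
carry_out([
  [-1,[9,0,0],[0,0,0]],
  [-1,[19,0,0],[0,0,0]],
  [-1,[32,1,0],[0,0,0]],
  [-1,[45,2,0],[0,0,0]],
  [-1,[58,4,0],[0,0,0]],
  [-1,[70,6,0],[0,0,0]],
  [-1,[82,10,0],[0,0,0]],
  [-1,[94,14,0],[0,0,0]],
])

```text
time_s: 11.03
tcp_pos: [518.0, 109.4, 259.9]
tool_rot: [[0.253, -0.0, 0.967], [-0.967, -0.0, 0.253], [0.0, -1.0, -0.0]]
ft_force: [0.6, 0.5, 1.8]
finger_gap: 0.001
```

```bash
python3 - <<'E'
from h import *
s=r.get_state();print(w2c(s['tcp_pos']),s['ft_force'],s['time_s'])
snap('side','s10')
E
```

```text
[ -1.38  55.97 259.87] [0.6  0.5  1.84] 11.0333
```

View pics/s10.png

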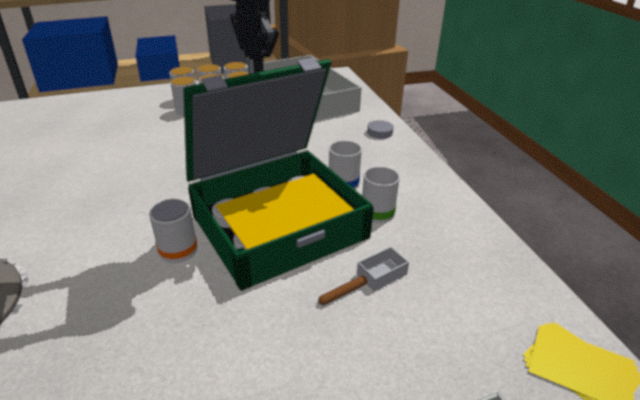

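Emit:
carry_out([
  [-1,[12,5,0],[0,0,0]],
  [-1,[24,11,0],[0,0,0]],
  [-1,[38,19,0],[0,0,0]],
  [-1,[52,28,0],[0,0,0]],
  [-1,[66,39,0],[0,0,0]],
  [-1,[78,51,0],[0,0,0]],
  [-1,[89,64,0],[0,0,0]],
  [-1,[99,78,0],[0,0,0]],
])

```text
time_s: 11.75
tcp_pos: [543.1, 13.7, 181.4]
tool_rot: [[0.254, 0.001, 0.967], [-0.967, -0.001, 0.254], [0.001, -1.0, 0.0]]
ft_force: [1.0, 0.3, 1.5]
finger_gap: -0.002
```

```bash
python3 - <<'E'
from h import *
s=r.get_state();print(w2c(s['tcp_pos']),s['ft_force'],s['time_s'])
snap('side','s11')
E
```

```text
[ -1.31 -42.98 181.42] [0.98 0.3  1.46] 11.75
```

View pics/s11.png

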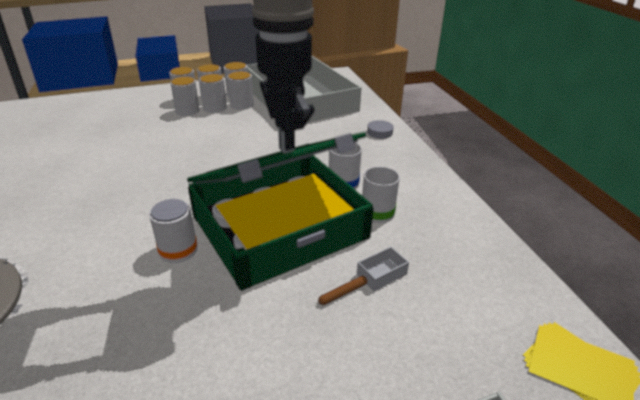

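Emit:
carry_out([
  [-1,[8,14,0],[0,0,0]],
  [-1,[16,29,0],[0,0,0]],
  [-1,[22,44,0],[0,0,0]],
  [-1,[26,57,0],[0,0,0]],
  [-1,[28,69,0],[0,0,0]],
  [-1,[30,79,0],[0,0,0]],
  [-1,[31,86,0],[0,0,0]],
  [-1,[31,90,0],[0,0,0]],
])

```text
time_s: 12.47
tcp_pos: [550.3, -15.0, 91.3]
tool_rot: [[0.254, -0.001, 0.967], [-0.967, -0.0, 0.254], [-0.0, -1.0, -0.001]]
ft_force: [-0.4, -0.4, -0.1]
finger_gap: 0.0
```

Emit:
carry_out([
  [-1,[0,2,0],[0,0,0]],
  [-1,[0,3,0],[0,0,0]],
  [-1,[0,3,0],[0,0,0]],
  [-1,[0,3,0],[0,0,0]],
])

```text
time_s: 12.8
tcp_pos: [551.0, -14.7, 89.7]
tool_rot: [[0.254, 0.001, 0.967], [-0.967, -0.0, 0.254], [0.0, -1.0, 0.001]]
ft_force: [-0.1, 1.1, 0.4]
finger_gap: -0.0
```

Emit:
carry_out([
  [-1,[0,2,0],[0,0,0]],
  [-1,[0,2,0],[0,0,0]],
  [-1,[0,2,0],[0,0,0]],
])

```text
time_s: 13.05
tcp_pos: [550.7, -14.7, 87.4]
tool_rot: [[0.254, 0.0, 0.967], [-0.967, -0.0, 0.254], [0.0, -1.0, 0.0]]
ft_force: [-0.3, 0.3, 0.3]
finger_gap: -0.001
```

Emit:
carry_out([
  [-1,[0,1,0],[0,0,0]],
  [-1,[0,1,0],[0,0,0]],
  [-1,[0,1,0],[0,0,0]],
])

```text
time_s: 13.3
tcp_pos: [550.7, -14.8, 86.2]
tool_rot: [[0.254, -0.0, 0.967], [-0.967, -0.0, 0.254], [0.0, -1.0, -0.0]]
ft_force: [0.4, 0.6, -0.6]
finger_gap: -0.001
```

Emit:
carry_out([
  [-1,[0,1,0],[0,0,0]],
  [-1,[0,1,0],[0,0,0]],
  [-1,[0,1,0],[0,0,0]],
])

```text
time_s: 13.55
tcp_pos: [550.7, -14.8, 85.9]
tool_rot: [[0.254, 0.0, 0.967], [-0.967, -0.0, 0.254], [0.0, -1.0, 0.0]]
ft_force: [-1.4, 0.9, 5.6]
finger_gap: -0.004
```

```bash
python3 - <<'E'
from h import *
s=r.get_state();print(w2c(s['tcp_pos']),s['ft_force'],s['time_s'])
snap('side','s12')
E
```

```text
[ -1.21 -72.47  85.93] [-1.37  0.9   5.65] 13.55
```

View pics/s12.png

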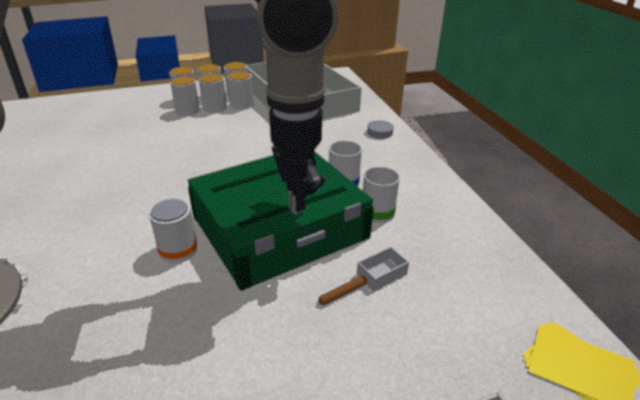

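The lid is on the rim: the tip has stalled at z = 85.9 mm. One more firm millimetre, then I'll lift clear.

Emit:
carry_out([
  [-1,[0,1,0],[0,0,0]],
  [-1,[0,1,0],[0,0,0]],
  [-1,[0,1,0],[0,0,0]],
  [-1,[0,1,0],[0,0,0]],
])

```text
time_s: 13.93
tcp_pos: [550.8, -14.8, 85.8]
tool_rot: [[0.254, 0.001, 0.967], [-0.967, -0.0, 0.254], [0.001, -1.0, 0.001]]
ft_force: [-4.0, 0.7, 11.9]
finger_gap: -0.0
```

Emit:
carry_out([
  [-1,[0,-15,0],[0,0,0]],
  [-1,[0,-40,0],[0,0,0]],
  [-1,[0,-75,0],[0,0,0]],
  [-1,[0,-110,0],[0,0,0]],
  [-1,[0,-150,0],[0,0,0]],
  [-1,[0,-200,0],[0,0,0]],
  [-1,[0,-200,0],[0,0,0]],
  [-1,[0,-200,0],[0,0,0]],
])

```text
time_s: 14.6
tcp_pos: [552.1, -15.0, 288.1]
tool_rot: [[0.254, 0.008, 0.967], [-0.967, -0.001, 0.254], [0.003, -1.0, 0.007]]
ft_force: [-0.0, 0.3, -0.5]
finger_gap: 0.004
```

```bash
python3 - <<'E'
from h import *
im=r.camera('side')
s=r.get_state();print(w2c(s['tcp_pos']),s['ft_force'],s['time_s'],s['qd'])
for t in('lid_edge','scoop','tin_green','tin_closed','tin_blue'):
  for d in r.pinpoint('side',t)[:1]: print(t,d['p'],w2c(w('side',d['centre'])),w('side',d['centre']))
over('side','s13',0,0,im)
E
```

```text
[ -0.89 -72.58 285.3 ] [ 0.83  0.27 -1.05] 14.65 [-0.03  2.34  3.58 -0.12 -0.89  0.12]
lid_edge 0.7 [   8.42 -109.21   82.13] [569.35 -47.9   82.13]
scoop 0.87 [  60.03 -193.35    3.51] [ 640.63 -116.19    3.51]
tin_green 0.83 [185.64 -56.27   0.71] [727.34  48.28   0.71]
tin_blue 0.69 [183.84  64.    -0.33] [695.08 164.16  -0.33]
```

View pics/s13.png

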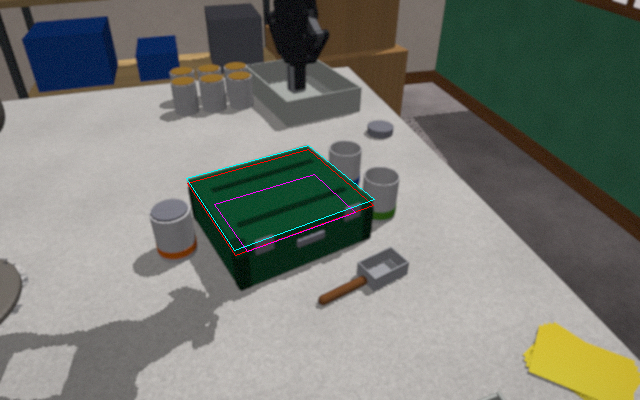

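The lid outline matches the shut model (cyan, front corner ≈ (237,250)), the gripper is clear, and nothing loose has moved. Handing in.

```bash
python3 -c "
from station import r
print(r.sign_off())"
```

```text
the job is handed in; nothing more can be done
None
```

The case is closed: I folded the yellow flap down first, then swung the green lid shut over it, and handed the job in at about 14.7 s. I pushed only from outside with the gripper closed and gripped nothing.

**Last checks**
- **Flap:** pressed to its stop, where the tip stalled at z = 59.7 mm with about 14 N. After I lifted off, its edge was located 58.7 mm above the table.
- **Lid:** pressed to its stop at z = 85.8 mm with about 12 N. Its outline in the side view matches the fully shut position. The network put its edge at 82 mm against a nominal 86 mm, which is within the network's error.
- **Loose things:** the green tin, blue tin and scoop were within about 5 mm of where they began. The network did not report the closed tin in the last picture, but by eye it stands where it did.

**What went wrong on the way**
- I made one move behind the lid with the wrong sign, so the tool moved away from the lid and touched nothing.
- On the first touch of the lid, the gripper's knuckle met the edge, reading about 5 N. I backed off, raised the tool and pushed with the finger instead.

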